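# Tray up a batch of gearbox parts and book it on the terminal

### The job

Book a batch of loose gearbox parts into the tray: press the terminal's small start button, lay every loose strap flat in a long recess and every loose plate flat in a short recess (one part to a recess, right down on its floor), then press the type button with the sample strap beyond it, next the one with the sample plate beyond it, and finally the large finish button. Press the buttons fully and one at a time, never press the button of the sample gear, leave the loose gear, dish and caliper where they are, and put right any part that gets knocked out of its recess.

Things in the scene. Friction and masses are not known exactly. Their poses are not given: they have to be found in the camera images.
- terminal: fixed grey terminal box 240 (x) x 210 (y) x 50 high; origin under its centre, +y left. On top: start button at x -90, y +55; finish button at x -85, y -45; three equal type buttons at x -15, y +65 / 0 / -65; beyond each of these, at x +70 on a white field, one fixed sample part that says what that button stands for
- btn_start (a joint): small round start button, 20 mm across, at the near left of the terminal; spring-loaded, 0 m up, 0.006 m fully down at about 5 N; must go at least 0.004 m down to register
- btn_start_top (a point): centre of the cap of the start button, on its upper face (it moves down with the cap)
- btn_left (a joint): left (+y) part-type button, 28 mm across; spring-loaded, 0 m up, 0.006 m fully down at about 5 N; must go at least 0.004 m down to register
- btn_left_top (a point): centre of the cap of the left type button, on its upper face (it moves down with the cap)
- btn_mid (a joint): middle part-type button, 28 mm across; spring-loaded, 0 m up, 0.006 m fully down at about 5 N; must go at least 0.004 m down to register
- btn_mid_top (a point): centre of the cap of the middle type button, on its upper face (it moves down with the cap)
- btn_right (a joint): right (-y) part-type button, 28 mm across; spring-loaded, 0 m up, 0.006 m fully down at about 5 N; must go at least 0.004 m down to register
- btn_right_top (a point): centre of the cap of the right type button, on its upper face (it moves down with the cap)
- btn_finish (a joint): large round finish button, 38 mm across, at the near right of the terminal; spring-loaded, 0 m up, 0.006 m fully down at about 5 N; must go at least 0.004 m down to register
- btn_finish_top (a point): centre of the cap of the finish button, on its upper face (it moves down with the cap)
- sample_strap: sample strap fixed on the terminal, same shape as the straps, lying along the terminal's x; origin under its centre. It lies beyond one of the three type buttons, a different one each time
- sample_plate: sample plate fixed on the terminal, same shape as the plates; origin under its centre; beyond one of the three type buttons
- sample_gear: sample gear, dark toothed disc 48 mm across, 12 thick, fixed on the terminal; origin under its centre; beyond one of the three type buttons
- tray: fixed flat tray 194 (x) x 186 (y) x 9 high; origin under its centre. Rectangular recesses 5 mm deep, floor 4 mm above the bench: three long ones 96 (x) x 38 (y), centres x -37, y +62 / 0 / -62, each for one strap lengthwise along x; three short ones 44 (x) x 56 (y), centres x +63, y +61 / 0 / -61, each for one plate lengthwise along y
- strap1: loose steel strap 84 x 26 x 12 thick, ends rounded, a bolt hole near each end, about 0.2 kg, lying flat on the bench; origin under its centre, x along its length, z up. Two or three are there in any one run (None = absent)
- strap2: loose steel strap 84 x 26 x 12 thick, ends rounded, a bolt hole near each end, about 0.2 kg, lying flat on the bench; origin under its centre, x along its length, z up. Two or three are there in any one run (None = absent)
- strap3: loose steel strap 84 x 26 x 12 thick, ends rounded, a bolt hole near each end, about 0.2 kg, lying flat on the bench; origin under its centre, x along its length, z up. Two or three are there in any one run (None = absent)
- plate1: loose steel plate 48 x 32 x 12 thick with one hole in the middle, about 0.14 kg, lying flat on the bench; origin under its centre, x along its length, z up. Two or three are there in any one run (None = absent)
- plate2: loose steel plate 48 x 32 x 12 thick with one hole in the middle, about 0.14 kg, lying flat on the bench; origin under its centre, x along its length, z up. Two or three are there in any one run (None = absent)
- plate3: loose steel plate 48 x 32 x 12 thick with one hole in the middle, about 0.14 kg, lying flat on the bench; origin under its centre, x along its length, z up. Two or three are there in any one run (None = absent)
- gear: bystander: loose dark steel gear 76 mm across, 30 thick, lying flat; origin under its centre
- dish: bystander: loose steel dish 100 mm across, 40 high; origin under its centre
- caliper: bystander: loose caliper 170 (y) x 60 (x) x 10; origin under its beam
Not all that is in view belongs to the job. Leave any brown look-alike of the strap3 alone.

How it is judged:
By the outcome, as a careful person would: the job done as asked, in the order asked, and still so for the second after the job is handed in, with the robot touching nothing.
Of strap1, strap2, strap3 only 2 to 3 are there at a start; the rules pass over those that are not, and their reading is None.
Of plate1, plate2, plate3 only 2 to 3 are there at a start; the rules pass over those that are not, and their reading is None.
At some moment in a run one of strap1, strap2, strap3, plate1, plate2, plate3 may be knocked a few centimetres aside while the robot is not near it.
Once in a run the grip may slacken for a moment while it holds something.
It also fails if it takes over 210 s, if anything falls off the work surface, if the arm or the gripper's body presses on something with over 40 N, if the wrist force passes 120 N, or if a joint passes its speed limit or range.

### The arm

A 6-joint arm with a two-finger parallel gripper is mounted at the origin on the work surface. World frame = base frame: x ahead of the robot, y to its left, z up, the work surface at z = 0. Lengths are in m, angles in rad, forces in N, time in s.
With the tool pointing down it reaches from about 0.35 to 0.8 m from the base axis. Payload 7.3 kg.
Tool frame: the origin (TCP) lies between the finger pads; the fingertips stand 25 mm ahead of it and the grasp point (between the pads) lies 6 mm ahead of it (r.tip_extent is the distance from the TCP to the fingertips, in m); z points along the fingers, y is the line along which they close (so a half turn about z gives the same grasp; the last joint's range is limited). The gripper opens to 85 mm and grips with 20 to 120 N. Pads are 22 mm wide; open, the fingers measure 114 mm over their backs; the gripper's body (76 mm by 85 mm) begins 54 mm behind the grasp point. The pads swing forward as they close: fully open they stand 13 mm farther back than shut.
Start: joints at [-1.462, 0.342, 1.524, -0, 1.275, -0.146], TCP at [0.132, -0.508, 0.256] pointing down, gripper open.
Joint ranges: [-2.53, 2.53], [-0.77, 2.02], [0.04, 2.7], [-1, 4.14], [0.28, 2.66], [-3.11, 3.11]. Speed limits (rad/s): [2.57, 2.57, 3.14, 3.14, 3.14, 3.14].

### API

Orientations are given as a unit quaternion [x, y, z, w].
In Python, from workcell import r, command_gripper, optics gives the robot as it stands. The module is installed in compiled form; this text tells all that it offers. Calls block until the motion is done:
- r.reach(position, orientation): joint-space move of the TCP to a pose.
- r.move_straight(position, orientation=None, speed=0.15, max_force=None): straight line of the TCP; orientation=None keeps the orientation; speed is the mean speed in m/s. With max_force (N) it stops when the force on the tool has changed by that much, and returns True; else False.
- r.movej(angles): joint-space move.
- command_gripper(opening, force=None): finger opening in m; force is the grip in N (None keeps the last); returns when the fingers have stopped.
- r.hold(seconds).
- r.solve_ik(position, orientation): joint angles nearest the present ones, or None.
- r.read_state(): the state.
- optics.get_image(name): name is "scene" or "top" or "wrist"; returns (picture, depth): 384x512x3 uint8, red, green, blue; 384x512 float32, m along the optical axis (not along the pixel's ray), 0 where there is no reading.
- optics.camera_model(name): a dict with "K" (3x3 intrinsics, pixels), "R" (3x3) and "t" (3): a world point X has camera coordinates R X + t; the wrist camera has in their place "tool_from_camera" (4x4, takes a point from camera to tool coordinates, whose origin is the TCP and whose axes are the flange's). Camera axes: x right, y down, z forward; pixel columns grow to the right and rows downward; lengths in m; the calibration is good to about 2 mm. The wrist camera is an equidistant fisheye: a pixel r from the principal point sees the ray r / f radians off the axis. A picture is of the moment at which its call begins: read the wrist's pose just before it. camera_model takes no time and is no camera call.
A pose or a line that the arm cannot do raises r.PlanningError and nothing moves.
- r.finish_job(): hands the job in; it is judged then, once.
The state is a dict: "time_s": time; "joint_positions": joint angles; "dq": joint speeds; "tau": joint torques, N m; "eef_pos": TCP position; "eef_rot": TCP orientation; "contact_force": force on the tool from outside, world axes, zero at the start; "torque": the same for the moment, N m; "grip_width": finger opening in m; "grip_force": force on a finger pad.
Only numpy, scipy, OpenCV 4.12 (cv2) and the standard library are available. Lean on these libraries where they do the work, as an engineer would, in place of code of your own. Each camera call takes 0.05 s, during which the arm holds its last target. There are 200 camera calls.

## Working session

There is one attempt and no reset: what is moved stays moved. The work goes in short steps, each a Python script; the robot and the scene stay as the last script left them, time stands still between calls to the robot, and variables do not carry over. Pictures are saved under pics/ and viewed, at most 14 in all, crops included, and the job is handed in when it is done.

```bash
mkdir -p pics; ls
python3 - <<'E'
from workcell import r, command_gripper, optics
import cv2,numpy as np
for n in("top","scene"):
    im,d=optics.get_image(n); np.savez("/tmp/%s0.npz"%n,im=im,d=d)
    cv2.imwrite("pics/%s0.png"%n,cv2.resize(im[:,:,::-1],(800,600),interpolation=cv2.INTER_CUBIC))
    m=optics.camera_model(n);print(n,m,(d==0).mean())
print(optics.camera_model("wrist"))
s=r.read_state();print(s)
E
```

```text
pics
top {'K': array([[362.67148646,   0.        , 255.2342483 ],
       [  0.        , 362.67148646, 192.11429923],
       [  0.        ,   0.        ,   1.        ]]), 'R': array([[-0.0112224 , -0.99989293, -0.00939113],
       [-0.99629967,  0.01198142, -0.08510819],
       [ 0.08521159,  0.00840126, -0.99632746]]), 't': array([-0.04373499,  0.53610213,  1.00741381])} 0.0038604736328125
scene {'K': array([[350.18202819,   0.        , 255.850409  ],
       [  0.        , 350.18202819, 193.92919249],
       [  0.        ,   0.        ,   1.        ]]), 'R': array([[ 0.59373719,  0.80455345,  0.01303431],
       [ 0.61283832, -0.4416411 , -0.65527271],
       [-0.52144544,  0.3970477 , -0.75527994]]), 't': array([-0.29223323, -0.28507458,  1.45455572])} 0.004185994466145833
{'K': array([[297.31863964,   0.        , 257.6523372 ],
       [  0.        , 297.31863964, 190.97626635],
       [  0.        ,   0.        ,   1.        ]]), 'tool_from_camera': array([[-1.79647859e-04, -9.55270652e-01, -2.95732902e-01,
         7.53527930e-02],
       [ 9.99999981e-01, -1.48735162e-04, -1.2702
[... 209 characters left out ...]
'time_s': 0.1, 'joint_positions': array([-1.46200382e+00,  3.42671857e-01,  1.52490609e+00, -5.75567151e-06,
        1.27539557e+00, -1.45971192e-01]), 'dq': array([ 0.0002318 , -0.00219851, -0.00229478, -0.00088113,  0.00188135,
        0.00098487]), 'tau': array([ 8.39202257e-04, -4.34448016e+01, -2.46489519e+01, -2.12629443e-04,
        4.69791441e-03,  8.30156978e-06]), 'eef_pos': array([ 0.13230889, -0.50772939,  0.25569104]), 'eef_rot': array([ 9.91897553e-01,  1.27038448e-01,  1.00818431e-05, -6.90365795e-04]), 'contact_force': array([ 1.01682619, -0.04611755, -0.4209827 ]), 'torque': array([-0.02286884,  0.00209821,  0.02443957]), 'grip_force': 0.0, 'grip_width': 0.08541384731408026}
```

View pics/top0.png

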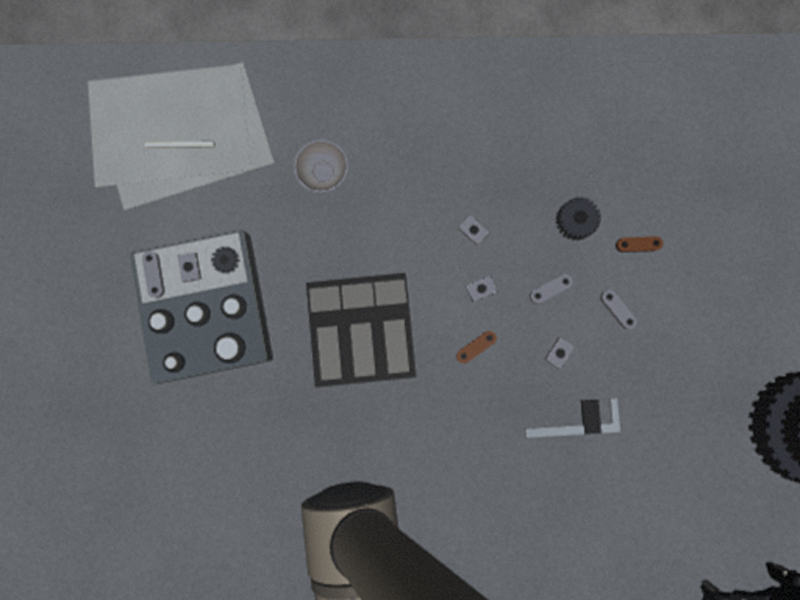

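View pics/scene0.png

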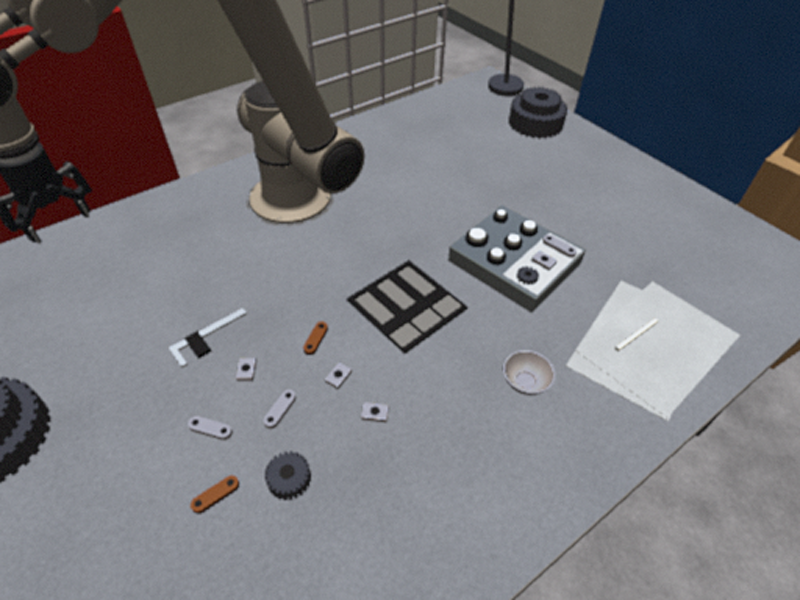

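Top view (800x600 px): three loose plates lie at (474,229), (481,289) and (560,352), and two steel straps at (552,289) and (618,309). The brown look-alikes are at (476,347) and (640,244). The sample strap is beyond the left type button at (152,275), the sample plate beyond the middle one at (189,267) and the gear beyond the right one at (225,260). The scene view agrees.

```bash
cat > h.py <<'E'
from workcell import r, command_gripper, optics
import cv2, numpy as np
from scipy.spatial.transform import Rotation as Rn
def grab(n):
    """picture + pose-bound camera dict: K, fisheye flag, world origin C, rotation camera->world W"""
    s=r.read_state(); im,d=optics.get_image(n); m=optics.camera_model(n); K=m["K"]
    if n=="wrist":
        T=m["tool_from_camera"]; Rt=Rn.from_quat(s["eef_rot"]).as_matrix()
        W=Rt@T[:3,:3]; C=Rt@T[:3,3]+s["eef_pos"]
    else: W=m["R"].T; C=-W@m["t"]
    return im,dict(K=K,fe=n=="wrist",W=W,C=C)
def rays(c,uv):
    uv=np.atleast_2d(np.asarray(uv,float)); K=c["K"]
    xy=(uv-K[:2,2])/[K[0,0],K[1,1]]
    if c["fe"]:
        t=np.linalg.norm(xy,axis=1,keepdims=True); v=np.hstack([xy*np.sinc(t/np.pi),np.cos(t)])
    else: v=np.hstack([xy,np.ones((len(xy),1))])
    v=v@c["W"].T
    return v/np.linalg.norm(v,axis=1,keepdims=True)
def cast(c,uv,z):
    v=rays(c,uv); return (c["C"]+v*((z-c["C"][2])/v[:,2])[:,None])[:,:2]
def proj(c,X):
    p=(np.atleast_2d(X)-c["C"])@c["W"]; K=c["K"]
    if c["fe"]:
        q=np.linalg.norm(p[:,:2],axis=1,keepdims=True); xy=p[:,:2]/q*np.arctan2(q,p[:,2:])
    else: xy=p[:,:2]/p[:,2:]
    return xy*[K[0,0],K[1,1]]+K[:2,2]
def meet(c1,u1,c2,u2):
    a,b=rays(c1,u1)[0],rays(c2,u2)[0]; d=c2["C"]-c1["C"]
    s=np.linalg.lstsq(np.stack([a,-b],1),d,rcond=None)[0]
    p,q=c1["C"]+s[0]*a,c2["C"]+s[1]*b
    return (p+q)/2,np.linalg.norm(p-q)
def rects(c,mask,z,amin=30):
    """filled contours -> [(pixel centroid, world xy, (long,short) m, yaw of long side)]"""
    out=[]
    for k in cv2.findContours(mask,cv2.RETR_EXTERNAL,cv2.CHAIN_APPROX_NONE)[0]:
        if cv2.contourArea(k)<amin: continue
        M=cv2.moments(k); px=np.array([M["m10"],M["m01"]])/M["m00"]
        w=cast(c,k[:,0],z); (cx,cy),(a,b),an=cv2.minAreaRect((w*1000).astype(np.float32))
        if a<b: a,b,an=b,a,an+90
        out.append((px,np.array([cx,cy])/1000,np.array([a,b])/1000,np.radians((an+90)%180-90)))
    return out
def graymask(im,lo=12,k=71,sat=40):
    """steel-grey things lighter than their surroundings"""
    g=cv2.GaussianBlur(im,(3,3),0); v=g.max(2).astype(int); s=v-g.min(2)
    bg=cv2.medianBlur(g.max(2),k).astype(int)
    return (((v-bg)>lo)&(s<sat)).astype(np.uint8)*255
E
python3 - <<'E'
from h import *
print("tip",r.tip_extent)
D={}
for n in("top","scene"):
    im,c=grab(n); D[n]=(im,c)
    m=graymask(im,18); cv2.imwrite("pics/m_%s.png"%n,m)
    print(n)
    for px,w,s,a in rects(c,m,0.012):
        if s[0]<.12: print(px.round(1),w.round(3),(s*1000).round(),np.degrees(a).round())
E
```

```text
tip 0.025
top
[225.8 380.6] [0.019 0.035] [25. 16.] 90.0
[486.8 374.2] [ 0.03  -0.678] [61. 17.] -80.0
[264.5 342.5] [ 0.111 -0.076] [90. 14.] 45.0
[354.9 275.8] [ 0.298 -0.327] [101.  17.] -88.0
[392.  268.1] [ 0.325 -0.428] [59. 31.] -3.0
[358.4 225.6] [ 0.437 -0.342] [44. 27.] -35.0
[144.7 222.4] [0.453 0.267] [37. 37.] 89.0
[100.6 205.2] [0.504 0.395] [26. 25.] 28.0
[124.1 200.4] [0.517 0.328] [27. 26.] 45.0
[147.5 195.5] [0.53 0.26] [26. 26.] 89.0
[396.6 197.6] [ 0.516 -0.453] [46. 20.] 38.0
[352.6 184.2] [ 0.556 -0.329] [47. 22.] -61.0
[307.8 184.1] [ 0.558 -0.201] [44. 28.] -69.0
[ 93.1 177. ] [0.587 0.415] [94. 37.] 11.0
[302.7 146.2] [ 0.667 -0.19 ] [43. 27.] 44.0
[206.3 106.4] [0.791 0.092] [51. 49.] 75.0
scene
[134.  272.2] [ 0.516 -0.451] [77. 23.] 37.0
[239.2 262.2] [ 0.668 -0.189] [44. 30.] 54.0
[178.  260.1] [ 0.558 -0.335] [64. 22.] -62.0
[337.3 242.1] [0.784 0.094] [59. 56.] 21.0
[216.  238.5] [ 0.557 -0.201] [44. 28.] -67.0
[156.6 234.7] [ 0.437 -0.341] [41. 30.] -34.0
[113.5 224.7] [ 0.326 -0.436] [65. 31.] -22.0
[141.7 205.3] [ 0.302 -0.328] [102.  19.] -86.0
[360.4 155.6] [0.559 0.441] [91. 28.] 11.0
[305.3 148.9] [0.41  0.298] [36. 34.] 54.0
```

The two views agree on a 12 mm top height, and the sizes fit 2 straps and 3 plates. Next I take close wrist views of the terminal, tray and parts.

```bash
cat >> h.py <<'E'
def down(psi): return (Rn.from_euler("z",psi)*Rn.from_euler("x",np.pi)).as_quat()
def look(x,y,z,psi=0.):
    r.reach([x,y,z],down(psi)); return grab("wrist")
E
python3 - <<'E'
from h import *
import pickle
P=[]
for q in((.50,-.25,.25),(.50,-.35,.20),(.42,.03,.2),(.46,.06,.2),(.46,.31,.2),(.5,.27,.22)):
    P.append(look(*q))
pickle.dump(P,open("/tmp/P.pkl","wb"))
print(r.read_state()["time_s"])
a=np.vstack([np.hstack([P[0][0],P[2][0]]),np.hstack([P[3][0],P[4][0]])])
cv2.imwrite("pics/w4.png",cv2.resize(a[:,:,::-1],(800,600),interpolation=cv2.INTER_AREA))
E
```

```text
5.7667
```

View pics/w4.png

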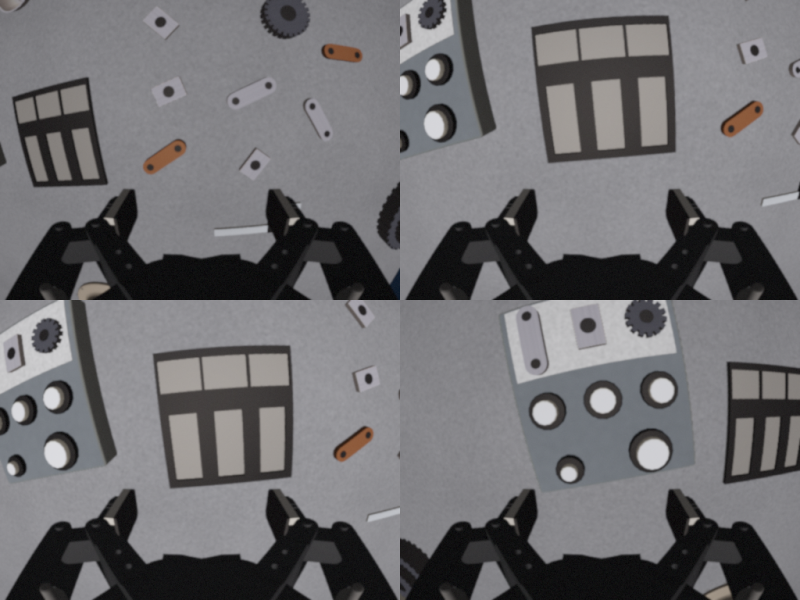

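The wrist views (panel order left-right, top-bottom) show clear detail. Panel 4 confirms the samples: strap (530,340) beyond the left button (545,410), plate (588,325) beyond the middle (602,400), gear (645,317) beyond the right (660,388). Start is at (569,470) and finish at (653,450). Panel 1 shows the loose grey parts apart from the brown look-alikes at (165,157) and (342,53).

```bash
cat >> h.py <<'E'
def seen(P,mk,z,lo,hi,c0,rad):
    """rects of sizes within lo..hi (mm) around c0"""
    return [q for q in rects(P[1],mk(P[0]),z) if np.all(q[2]*1e3>lo) and np.all(q[2]*1e3<hi) and np.hypot(*(q[1]-c0))<rad]
def white(im): return (cv2.GaussianBlur(im,(3,3),0).min(2)>190).astype(np.uint8)*255
def recess(im):
    g=cv2.GaussianBlur(im,(3,3),0); v=g.max(2); return ((v>100)).astype(np.uint8)*255
def parts(P): return seen(P,lambda im:graymask(im,14,101,35),.012,(30,20),(100,45),np.array([.5,-.3]),.3)
E
python3 - <<'E'
from h import *
import pickle
P=pickle.load(open("/tmp/P.pkl","rb"))
def show(i,L):
    print("view",i)
    for px,w,s,a in L: print(px.round(1),w.round(4),(s*1000).round(1),np.degrees(a).round(1))
def pair(i,L1,j,L2,dmax=.03):
    for p in L1:
        for q in L2:
            if np.hypot(*(p[1]-q[1]))<dmax:
                X,e=meet(P[i][1],p[0],P[j][1],q[0]); print("pair",X.round(4),"miss mm",round(e*1e3,1))
L=[parts(P[i]) for i in(0,1)]
for i in(0,1): show(i,L[i])
pair(0,L[0],1,L[1])
for i in(4,5):
    g=cv2.cvtColor(P[i][0],cv2.COLOR_RGB2GRAY); print(np.percentile(g,[50,90,97,99]))
L=[seen(P[i],white,.058,(10,10),(60,60),np.array([.5,.32]),.13) for i in(4,5)]
for i in(0,1): show(i+4,L[i])
pair(4,L[0],5,L[1])
im=P[3][0];print("tray px rgb",im[190//2*0+128,:].shape)
L=[seen(P[i],recess,.004,(35,25),(110,70),np.array([.48,.03]),.12) for i in(2,3)]
for i in(0,1): show(i+2,L[i])
pair(2,L[0],3,L[1])
E
```

```text
view 0
[406.3 281. ] [ 0.3123 -0.4881] [91.8 20.1] 58.3
[326.4 211.3] [ 0.4362 -0.3417] [45.9 30.3] -34.5
[409.  152.9] [ 0.5159 -0.4539] [80.5 23.7] 36.9
[322.4 119.3] [ 0.5554 -0.3302] [81.6 24.5] -63.1
[215.5 117. ] [ 0.557  -0.2005] [46.6 31.1] -67.8
[205.   27.9] [ 0.6679 -0.1888] [46.2 30.8] 46.2
view 1
[408.3 281.5] [ 0.3487 -0.5552] [77.1 21.3] 66.7
[107.7 280.6] [ 0.3522 -0.1463] [80.4 21.3] -55.6
[248.8 227.2] [ 0.4363 -0.3412] [46.  30.3] -34.4
[350.6 157.4] [ 0.5162 -0.4532] [81.6 24.3] 37.1
[120.5 123.6] [ 0.5576 -0.1999] [46.  30.2] -67.8
[236.6 119.7] [ 0.5558 -0.3295] [82.4 25.2] -63.1
[109.4  28.7] [ 0.6676 -0.1881] [45.8 30.4] 46.5
pair [ 0.4369 -0.3414  0.0118] miss mm 0.4
pair [ 0.5177 -0.4512  0.0138] miss mm 0.2
pair [ 0.5556 -0.33    0.0104] miss mm 0.9
pair [ 0.5575 -0.2011  0.0122] miss mm 0.3
pair [ 0.6673 -0.189   0.0121] miss mm 0.6
[130. 140. 190. 206.]
[131. 140. 192. 207.]
view 4
[215.6 222.5] [0.4232 0.3485] [16.7 15.7] -89.6
[323.7 197. ] [0.4486 0.2455] [36.2 34.7] -42.9
[184.7 144.2] [0.4987 0.374 ] [25.3 24.7] 88.1
[259.5 128.5] [0.5125 0.3064] [25.6 25.5] -44.4
[335.1 115.4] [0.525  0.2392] [24.3 24.2] 2.2
[206.7  74. ] [0.5618 0.3524] [22.4 19. ] -17.3
[311.5  59.5] [0.5751 0.2597] [19.2 16.6] 10.1
[285.   56.4] [0.5777 0.2826] [36.  22.6] 2.8
view 5
[182.2 250.8] [0.4212 0.3504] [16.1 15.1] -88.2
[276.1 230.1] [0.4469 0.2482] [35.6 34.5] 89.5
[152.2 184.6] [0.497  0.3755] [24.7 24.7] -66.8
[215.3 171.2] [0.5101 0.3087] [24.4 24.4] 43.3
[284.1 157.8] [0.5234 0.2416] [25.2 24.6] -89.7
[173.7  54.3] [0.6263 0.3463] [22.5 10. ] 84.6
pair [0.4291 0.3463 0.0716] miss mm 0.2
pair [0.4534 0.2491 0.0713] miss mm 0.0
pair [0.5009 0.3703 0.0714] miss mm 0.0
pair [0.5134 0.3065 0.0713] miss mm 0.1
pair [0.5257 0.2427 0.0711] miss mm 0.1
tray px rgb (512, 3)
view 2
view 3
```

Button tops come out at z ≈ 71 mm with 65 mm spacing and terminal yaw about 11°, all consistent. Part tops come out at about 12 mm. Now I measure the tray and press start.

```bash
sed -i 's/RETR_EXTERNAL/RETR_LIST/' h.py
cat >> h.py <<'E'
def press(xy,ztop=.0713,psi=0.,tip=None,F=10):
    """press a button with shut fingers; returns TCP height where it bottomed"""
    q=down(psi); command_gripper(0.0,30)
    r.reach([*xy,ztop+.07],q); r.move_straight([*xy,ztop+.045],speed=.1)
    hit=r.move_straight([*xy,ztop+.003],speed=.02,max_force=F)
    s=r.read_state(); print("hit",hit,"TCP z",s["eef_pos"].round(4),"F",s["contact_force"].round(1))
    r.hold(.15); r.move_straight([*xy,ztop+.07],speed=.15)
E
python3 - <<'E'
from h import *
import pickle
P=pickle.load(open("/tmp/P.pkl","rb"))
L=[seen(P[i],recess,.004,(35,25),(110,70),np.array([.48,.03]),.12) for i in(2,3)]
for Q in L:
    for px,w,s,a in Q: print(px.round(1),w.round(4),(s*1000).round(1),np.degrees(a).round(1))
for p in L[0]:
    for q in L[1]:
        if np.hypot(*(p[1]-q[1]))<.02:
            X,e=meet(P[2][1],p[0],P[3][1],q[0]); print("pair",X.round(4),round(e*1e3,1))
press((.4292,.3463))
print(r.read_state()["time_s"])
E
```

```text
[209.2 151.2] [0.4425 0.0813] [97.5 39. ] 5.0
[266.4 145.7] [0.448  0.0193] [97.7 39.7] 4.9
[323.4 141.4] [ 0.4534 -0.043 ] [97.4 38.7] 5.0
[200.6  60.6] [0.5424 0.0891] [56.6 44.7] -84.9
[258.3  54.1] [0.5478 0.0281] [59.4 44.8] -84.9
[316.   50.8] [ 0.5532 -0.0331] [56.5 44.5] -85.2
[237.7 186.1] [0.442  0.0811] [97.1 39.7] 4.9
[293.6 181.5] [0.4475 0.0191] [97.2 39.5] 5.0
[348.1 177.1] [ 0.453  -0.0433] [96.7 38.2] 5.2
[229.5  96.6] [0.5421 0.0888] [57.8 45.8] -84.9
[287.1  91.6] [0.5475 0.0279] [59.9 45.8] -84.9
[343.6  89.2] [ 0.553  -0.0334] [56.4 45.6] -85.3
pair [0.4435 0.0815 0.0005] 0.4
pair [0.4492 0.0193 0.0014] 0.2
pair [ 0.4549 -0.0429  0.0024] 0.5
pair [0.542  0.0885 0.0042] 0.1
pair [0.5475 0.0282 0.0025] 0.3
pair [ 0.5526 -0.0323  0.0048] 0.2
hit True TCP z [0.4292 0.3463 0.0911] F [-1.  -1.   4.7]
9.4333
```

The recess floors come out at about 3 mm with tray yaw 5.0°, and the sizes match. The start button bottomed: the tip was 5–6 mm below the top and the force stop triggered. Next I calibrate the fingertip reach on the bench at part width and place the first strap.

```bash
cat >> h.py <<'E'
TC=np.array([.4848,.0224]); TY=np.radians(5.0)
def slot(kind,i):
    l=np.array([-.037,.062*(1-i)]) if kind=="strap" else np.array([.063,.061*(1-i)])
    return TC+Rn.from_euler("z",TY).as_matrix()[:2,:2]@l
def kinds(L):
    """sort detections into straps and plates by size"""
    o={"strap":[],"plate":[]}
    for q in L:
        a,b=q[2]*1e3
        if 74<a<90 and 20<b<30: o["strap"].append(q)
        if 41<a<52 and 26<b<36: o["plate"].append(q)
    return o
def near(a,ref): return ref+(a-ref+np.pi/2)%np.pi-np.pi/2
def find(xy0=None,kind=None,z=.22,at=(.50,-.29)):
    o=kinds(parts(look(*at,z)))
    if kind is None: return o
    return min(o[kind],key=lambda q:np.hypot(*(q[1]-xy0)))
def pick(kind,xy,yaw,e,zb=0.,F=60):
    psi=near(yaw,TY if kind=="strap" else TY+np.pi/2)
    wd=.026 if kind=="strap" else .032
    z=zb+.0053+e; q=down(psi)
    command_gripper(wd+.03,F); r.reach([*xy,z+.06],q)
    hit=r.move_straight([*xy,z],speed=.1,max_force=15)
    command_gripper(0.0,F); r.hold(.1)
    s=r.read_state(); ok=abs(s["grip_width"]-wd)<.005
    print("pick",kind,"hit",hit,"width",s["grip_width"].round(4),"z",s["eef_pos"][2].round(4),"t",s["time_s"])
    r.move_straight([*xy,z+.035],speed=.12)
    return ok and not hit,z-zb
def place(kind,i,zg):
    """zg: TCP height above the part's underside"""
    xy=slot(kind,i); q=down(TY if kind=="strap" else TY+np.pi/2); zf=.004+zg
    r.reach([*xy,zf+.03],q)
    s=r.read_state(); print("carry width",s["grip_width"].round(4),"F",s["grip_force"])
    if s["grip_width"]<.02: return False
    hit=r.move_straight([*xy,zf+.0008],speed=.05,max_force=12)
    s=r.read_state(); print("place hit",hit,"dz mm",((s["eef_pos"][2]-zf)*1e3).round(1),"width",s["grip_width"].round(4),"t",s["time_s"])
    if hit: return False
    command_gripper(s["grip_width"]+.016,60); r.move_straight([*xy,zf+.06],speed=.2)
    return True
E
python3 - <<'E'
from h import *
q=down(0)
for w in(.032,.026):
    command_gripper(w,60); r.reach([.64,-.06,.07],q); r.move_straight([.64,-.06,.035],speed=.1)
    hit=r.move_straight([.64,-.06,.012],speed=.012,max_force=4); s=r.read_state()
    print(hit,s["grip_width"],"e",s["eef_pos"][2],s["contact_force"][2]); r.move_straight([.64,-.06,.07])
o=find()
for k in o:
    for p in o[k]: print(k,p[1].round(4),(p[2]*1e3).round(1),np.degrees(p[3]).round(1))
E
```

```text
True 0.032357938674344944 e 0.024446368494146477 3.302933750609912
True 0.025836438284898067 e 0.02491202665528728 4.627124470218599
strap [ 0.5159 -0.4537] [81.1 24.1] 37.0
strap [ 0.5553 -0.33  ] [82.8 24.7] -62.5
plate [ 0.4364 -0.3416] [45.4 30.2] -34.9
plate [ 0.5571 -0.2   ] [46.5 31.6] -68.3
plate [ 0.6678 -0.1885] [45.9 31.2] 46.6
```

Run:
```python
from h import *
p=find(np.array([.5553,-.33]),"strap"); print(p[1],np.degrees(p[3]))
ok,zg=pick("strap",p[1],p[3],.025)
if ok: print(place("strap",2,zg))
im,c=look(.42,.0,.2)
cv2.imwrite("pics/after1.png",im[:,:,::-1]); print(r.read_state()["time_s"])
```

```text
[ 0.55538715 -0.32995868] -63.16376304626465Traceback (most recent call last):
  File "<stdin>", line 3, in <module>
  File "h.py", line 90, in pick
    print("pick",kind,"hit",hit,"width",s["grip_width"].round(4),"z",s["eef_pos"][2].round(4),"t",s["time_s"])
                                        ^^^^^^^^^^^^^^^^^^^^^
AttributeError: 'float' object has no attribute 'round'
```

The strap is gripped and still on the bench; the crash was only a print bug. I fix it and continue from here.

```bash
sed -i 's/s\["grip_width"\].round(4)/round(s["grip_width"],4)/g' h.py
python3 - <<'E'
from h import *
s=r.read_state(); print(s["grip_width"],s["eef_pos"],s["grip_force"])
x,y,z=s["eef_pos"]
if abs(s["grip_width"]-.026)<.005:
    zg=.0303; r.move_straight([x,y,z+.035],speed=.12)
    print(place("strap",2,zg))
    im,c=look(.42,.0,.2)
    cv2.imwrite("pics/after1.png",im[:,:,::-1]); print(r.read_state()["time_s"])
E
```

```text
0.02353367126035922 [ 0.55588347 -0.3303304   0.03147024] 59.38907861709595
carry width 0.0237 F 59.062135219573975
place hit True dz mm 1.1 width 0.0234 t 22.3167
False
23.0917
```

View pics/after1.png

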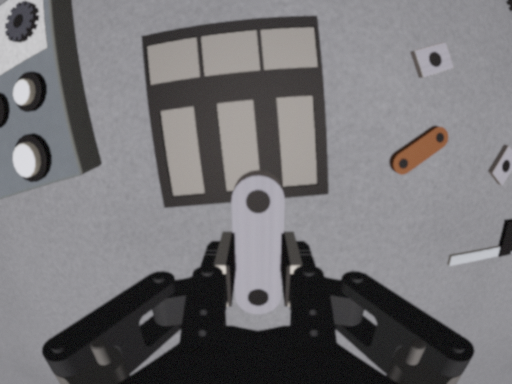

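The strap is still held level in the gripper at (258,240). The "hit" was the recess floor: the actual pick height was 1.2 mm above the command. I use the measured grip height and treat floor contact as success.

```bash
sed -i 's/    return ok and not hit,z-zb/    return ok and not hit,s["eef_pos"][2]-zb/; s/    if hit: return False/    if hit and s["eef_pos"][2]-zf>.002: return False/' h.py
python3 - <<'E'
from h import *
print(place("strap",2,.0315))
im,c=look(.42,.0,.2)
cv2.imwrite("pics/after2.png",im[:,:,::-1]); print(r.read_state()["time_s"])
print(slot("strap",2)); m=lambda im:graymask(im,14,101,35)
for q in seen((im,c),recess,.016,(20,15),(110,70),np.array([.48,.03]),.13): print(q[1].round(4),(q[2]*1e3).round(1),np.degrees(q[3]).round(1))
E
```

```text
carry width 0.0236 F 59.12025332450867
place hit False dz mm 0.7 width 0.0241 t 24.4583
True
25.8083
[ 0.45334445 -0.04258883]
[0.4444 0.0785] [93.9 37.2] 5.0
[0.4498 0.0185] [94.2 38.5] 5.1
[ 0.4551 -0.0411] [94.1 38.1] 5.1
[0.5405 0.0861] [54.3 43.3] -84.7
[0.5458 0.027 ] [57.2 43.4] -84.9
[ 0.5511 -0.0316] [55.4 43.3] -84.8
```

View pics/after2.png

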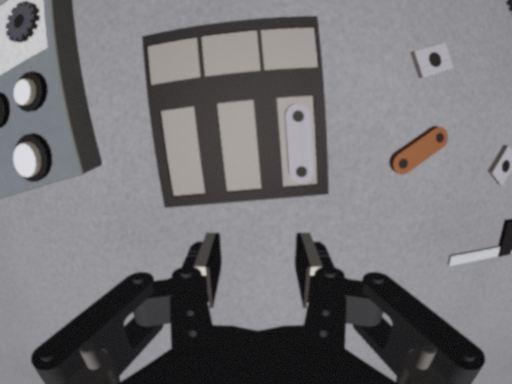

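The strap lies flat inside the right long recess at (298,143). I do the remaining four the same way, stopping on any anomaly.

```bash
cat > run.py <<'E'
from h import *
import sys
jobs=[("strap",(.5159,-.4537),0,.025),("plate",(.5571,-.2),2,.0246),("plate",(.4364,-.3416),1,.0246),("plate",(.6678,-.1885),0,.0246)]
for k,xy,i,e in jobs[int(sys.argv[1]):]:
    p=find(np.array(xy),k); print(k,p[1].round(4),np.degrees(p[3]).round(1))
    if np.hypot(*(p[1]-xy))>.005: print("MOVED")
    ok,zg=pick(k,p[1],p[3],e)
    if not ok: print("BAD PICK"); break
    if not place(k,i,zg): print("BAD PLACE"); break
im,c=look(.42,.0,.2)
cv2.imwrite(sys.argv[2],im[:,:,::-1]); print(r.read_state()["time_s"])
E
python3 run.py 0 pics/after3.png
```

```text
strap [ 0.5158 -0.4538] 37.1
pick strap hit False width 0.0238 z 0.0315 t 29.4
carry width 0.0238 F 59.07680153846741
place hit True dz mm -0.1 width 0.024 t 32.4083
plate [ 0.5568 -0.2002] -67.2
pick plate hit False width 0.0299 z 0.031 t 37.8417
carry width 0.0295 F 59.43057417869568
place hit True dz mm 0.0 width 0.0299 t 39.6
plate [ 0.4363 -0.3416] -34.7
pick plate hit False width 0.0297 z 0.031 t 45.35
carry width 0.0297 F 59.415820240974426
place hit True dz mm 0.0 width 0.0301 t 47.8333
plate [ 0.6678 -0.1886] 46.4
pick plate hit False width 0.0295 z 0.0312 t 52.4083
carry width 0.0294 F 59.42018151283264
place hit True dz mm -0.0 width 0.0294 t 54.625
56.7333
```

View pics/after3.png

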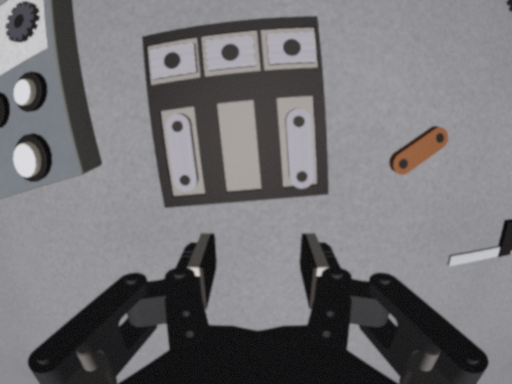

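All parts sit in recesses, but the right strap at (298,148) has shifted about 5 px toward the near edge and may be riding on the rim. I check heights and take a close view.

Run:
```python
from h import *
V=[look(.40,-.04,.12),look(.42,.05,.14)]
def holes(P,z):
    im,c=P; g=cv2.GaussianBlur(im,(3,3),0).max(2); m=(g<75).astype(np.uint8)*255
    o=[]
    for q in rects(c,m,z,8):
        if 5<q[2][1]*1e3 and q[2][0]*1e3<16 and np.hypot(*(q[1]-TC))<.12: o.append(q)
    return o
A,B=holes(V[0],.016),holes(V[1],.016)
Ri=Rn.from_euler("z",-TY).as_matrix()[:2,:2]
for p in A:
    for q in B:
        if np.hypot(*(p[1]-q[1]))<.006:
            X,e=meet(V[0][1],p[0],V[1][1],q[0]); print("hole tray xy mm",(Ri@(X[:2]-TC)*1e3).round(1),"z",(X[2]*1e3).round(1),"miss",round(e*1e3,1),"size",(p[2]*1e3).round(1))
im=V[0][0]; cv2.imwrite("pics/close1.png",cv2.resize(im[:260,120:440,::-1],(740,600),interpolation=cv2.INTER_CUBIC))
```

```text
hole tray xy mm [-65.1  61.3] z 17.5 miss 0.2 size [8.1 7.9]
hole tray xy mm [-72.2 -63. ] z 17.0 miss 0.0 size [7.  6.4]
hole tray xy mm [-14.  -63.1] z 16.8 miss 0.0 size [7.3 7.3]
hole tray xy mm [62.  59.6] z 17.3 miss 0.0 size [15.1 13.7]
hole tray xy mm [62.1 -0.4] z 17.0 miss 0.1 size [15.2 14.5]
hole tray xy mm [ 61.6 -62. ] z 15.9 miss 1.5 size [14.9 10. ]
```

View pics/close1.png

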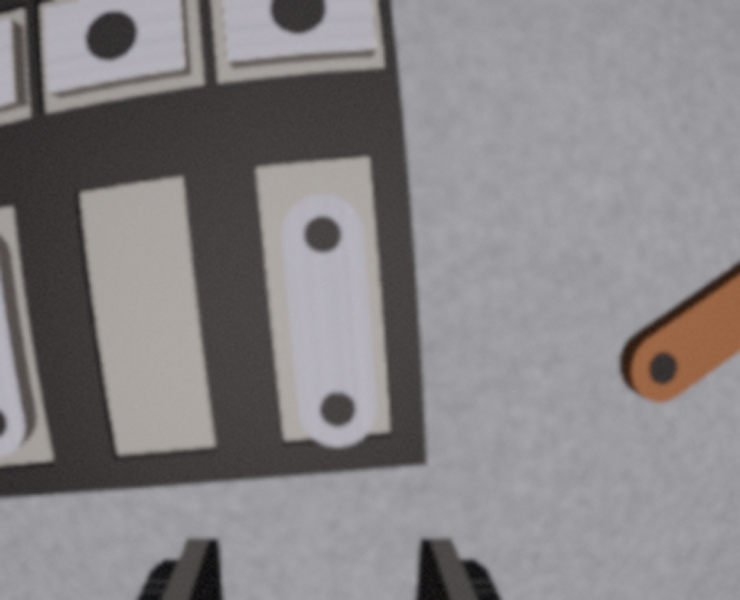

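The strap's hole centres are at z = 17.0 and 16.8 mm, level with the other parts. Its near end (−85 mm) sits against the recess's near wall, so it slid but is flat on the floor and in its recess. I press left (strap), then middle (plate), recheck the tray, then finish.

Run:
```python
from h import *
press((.5009,.3703)); press((.5134,.3065))
im,c=look(.40,.0,.18)
cv2.imwrite("pics/tray5.png",im[:,:,::-1]); print(r.read_state()["time_s"])
```

```text
hit True TCP z [0.5009 0.3703 0.0911] F [-0.7 -1.   5. ]
hit True TCP z [0.5134 0.3065 0.0911] F [-1.2 -1.3  6. ]
66.0417
```

View pics/tray5.png

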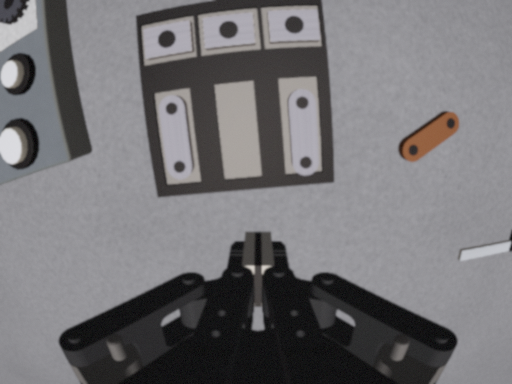

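All five parts are still in place: straps at (176,137) and (303,132), plates along the top row. I press finish and do a last check.

Run:
```python
from h import *
press((.4534,.2491))
im,c=look(.40,.0,.2)
cv2.imwrite("pics/tray6.png",im[:,:,::-1]); print(r.read_state()["time_s"])
```

```text
hit True TCP z [0.4534 0.2491 0.091 ] F [-1.5  0.5  6.2]
70.6583
```

View pics/tray6.png

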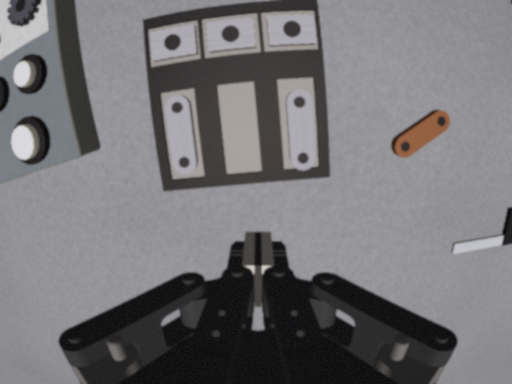

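The tray is unchanged, with straps at (180,133) and (301,130) and three plates in the top row. I hand in.

```bash
python3 -c "
from workcell import r
print(r.finish_job())"
```

```text
the job is handed in; nothing more can be done
None
```

I handed the job in at about 71 s: both loose straps and all three plates were in their recesses, and start, left (strap), middle (plate) and finish were pressed in that order; one strap had slid about 6 mm to its recess's near wall but still measured flat, so I left it.

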